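# Sign out the dial padlock and hold it up open

## Task

Sign the dial padlock out: on the console press the second, then the fourth, then the first key counted from the robot's left, each fully down and only one at a time, never the third. Then turn the padlock's dial clockwise through its clicks until its ridge stands at the mark in front of the shackle, and pull the shackle up to its stop with the padlock still in its cradle. Lift the padlock out by the open shackle and finish while holding it still by the shackle, roughly upright, over its cradle with its underside about 15 cm above the bench, and leave everything else where it is.

Things in the scene. Friction and masses are not known exactly. Their poses are not given: they have to be found in the camera images.
- console: key console, a grey bench box fixed to the table, 140 (x) x 220 (y) x 30 mm high at its front, its rear 50 mm rising to 75 mm with a dark display; origin at the centre of its underside, x towards the display (away from the robot), y towards the robot's left, z up
- key1_top (a point): centre of the top of key 1 of 4, counted from the robot's left (+y); all four are alike: round, 26 mm across, in a row across the front of the console, 46 mm apart, each standing 10 mm out of a round collar 42 mm across; tops 52 mm above the bench
- key2_top (a point): centre of the top of key 2 of 4, counted from the robot's left (+y); all four are alike: round, 26 mm across, in a row across the front of the console, 46 mm apart, each standing 10 mm out of a round collar 42 mm across; tops 52 mm above the bench
- key3_top (a point): centre of the top of key 3 of 4, counted from the robot's left (+y); all four are alike: round, 26 mm across, in a row across the front of the console, 46 mm apart, each standing 10 mm out of a round collar 42 mm across; tops 52 mm above the bench
- key4_top (a point): centre of the top of key 4 of 4, counted from the robot's left (+y); all four are alike: round, 26 mm across, in a row across the front of the console, 46 mm apart, each standing 10 mm out of a round collar 42 mm across; tops 52 mm above the bench
- key1 (a joint): travel of key 1 straight down, m: 0 up, 0.006 fully down (5 N); it springs back; it counts as pressed beyond 0.004 with the other keys up
- key2 (a joint): travel of key 2 straight down, m: 0 up, 0.006 fully down (5 N); it springs back; it counts as pressed beyond 0.004 with the other keys up
- key3 (a joint): travel of key 3 straight down, m: 0 up, 0.006 fully down (5 N); it springs back; it counts as pressed beyond 0.004 with the other keys up
- key4 (a joint): travel of key 4 straight down, m: 0 up, 0.006 fully down (5 N); it springs back; it counts as pressed beyond 0.004 with the other keys up
- cradle: dark steel cradle fixed to the table, 150 x 110 mm plate 8 mm thick with a rim 14 mm high round a pocket 115 x 75 mm in which the padlock stands; origin at the centre of its underside, axes as the padlock's
- lock_base (a point): centre of the padlock's underside, 8 mm above the bench in the cradle. The padlock is loose, about 0.7 kg, 110 mm long (x) x 70 mm wide (y): an aluminium block 40 mm high at its -x end (towards the robot) with the dial on top, a steel block 44 mm high at its +x end with the shackle; x points from dial to shackle, z up
- dial_grip (a point): point on the dial's upright axis half-way up the dial, 28 mm from the padlock's centre towards -x and 54 mm above its underside; the dial is a black round knob 36 mm across and 24 mm high (42 to 66 mm above the underside) with a white ridge on its top running from the axis to the rim; this frame's x points along the ridge
- dial (a joint): angle of the dial, rad: 0 when the ridge points at the black mark on the rear block, straight towards the shackle; grows clockwise seen from above; it starts at -0.6 to -1.5 and has stops at -1.65 and 0.40. It clicks into a notch every 0.349 rad (20 degrees), one of them at 0, and settles in the nearest when let go; turning takes about 0.1 N m at most. Only in the notch at 0 (within about 0.2) can the shackle be pulled
- shackle_grip (a point): centre of the crown bar of the shackle. The shackle is an upright U of 9 mm round steel bar, 53 mm over its legs; the crown is straight for 28 mm along the padlock's y; shut, its centre is 78 mm above the padlock's underside and 29 mm from its centre towards +x (57 mm beyond the dial's axis), with 29 mm free beneath it
- shackle (a joint): how far the shackle is pulled up out of the padlock, m: 0 shut, 0.022 fully out at its stop; takes about 2 N and falls shut if let go; the padlock then hangs on it
- tin: bystander: steel tin, 48 mm across, 45 mm high, origin under its centre
- beaker: bystander: glass beaker, 72 mm across, 85 mm high, origin under its centre
- dish: bystander: white ceramic dish, 90 mm across, 28 mm high, origin under its centre
- screwdriver: bystander: screwdriver 170 mm long lying on the bench, low, beyond the task's things
- jar: bystander: amber glass jar, 60 mm across, 75 mm high, origin under its centre
- weight: bystander: brass balance weight, 38 mm across, 52 mm high, origin under its centre
- collar: bystander: brass ring, 60 mm across, 14 mm high, origin under its centre
Things that resemble listed ones, but are neither listed nor needed, are in the scene too. There is more than one size of the cradle; the one meant has the size given above.

How it is judged:
By the outcome, as a careful person would: the job done as asked, in the order asked, and still so for the second after the job is handed in, while the arm keeps its last pose, push and grip.
It also fails if it takes over 69 s, if anything falls off the work surface, if the arm or the gripper's body presses on something with over 40 N, if the wrist force passes 120 N, or if a joint passes its speed limit or range.

## Robot

A 6-joint arm with a two-finger parallel gripper is mounted at the origin on the work surface. World frame = base frame: x ahead of the robot, y to its left, z up, the work surface at z = 0. Lengths are in m, angles in rad, forces in N, time in s.
With the tool pointing down it reaches from about 0.35 to 0.975 m from the base axis. Payload 4.9 kg.
Tool frame: the origin (TCP) lies on the centre line of the jaws, within the pads' length; the fingertips stand 8 mm ahead of it and the grasp point (between the pads) lies 11 mm behind it; z points along the fingers, y is the direction in which the jaws open and shut (so a half turn about z gives the same grasp; the last joint's range is limited). The gripper opens to 85 mm and grips with 20 to 120 N. Pads are 22 mm wide; open, the fingers measure 114 mm over their backs; the gripper's body (76 mm by 85 mm) begins 54 mm behind the grasp point. The pads swing forward as they close: fully open they stand 13 mm farther back than shut.
Start: joints at [0.982, 0.053, 1.613, -0, 1.476, -0.119], TCP at [0.283, 0.557, 0.239] pointing down, gripper open.
Joint ranges: [-3.01, 3.01], [-1.01, 2.22], [0.06, 2.58], [-1.02, 4.17], [0.09, 2.62], [-3.14, 3.14]. Speed limits (rad/s): [2.57, 2.57, 3.14, 3.14, 3.14, 3.14].

## Interface

Orientations are given as a unit quaternion [w, x, y, z].
In Python, from plant import manip gives the robot as it stands.
- The arm moves only by the tool step_arm, never from a script. Its argument "deltas" is a list of rows, each a list of 7 numbers: the shift along the tool's x, y, z in m, then the turn, a rotation vector about the tool's x, y, z in rad, then the gripper command: -1 is fully open, 1 is shut, values between are in proportion. In form: [[dx, dy, dz, ax, ay, az, hand], ...]. A call has 1 to 20 rows; each row is the pose to reach, as a shift and turn from the pose commanded when the call began, along the tool's axes at that moment; what a row does not reach only later rows make up. A row lasts 1/10 s, in which the tool goes at most 50 mm and 8.59 degrees, less where a joint would pass 70% of its speed; a pose out of reach is approached as far as the arm can. A call with a gripper value outside its range is refused whole. The fingers move at their own pace and stop on an object; the grip force is fixed at half the most. Time passes only in rows, so rows that repeat a pose let the fingers close. It gives the time, the measured TCP pose, the force and the opening at its end, in the units of the state.
- manip.state(): the state, without advancing time (a new reading comes with each control period).
- manip.grab_frame(name): name is "scene" or "top"; returns the picture (400x640x3 uint8, red, green, blue); there is no depth.
- manip.get_calibration(name): a dict with "fov_y" (degrees; the focal length in pixels is half the picture's height over the tangent of half this angle, whatever the lens; pixels are square), "cx", "cy" (the principal point, pixels), "R" (3x3) and "t" (3): a world point X has camera coordinates R X + t. Camera axes: x right, y down, z forward; pixel columns grow to the right and rows downward; lengths in m; the calibration is good to about 2 mm. A picture is of the moment at which its call begins. get_calibration takes no time and is no camera call.
- manip.job_done(): hands the job in, once; it reports no verdict.
The state is a dict: "time": time; "joint_pos": joint angles; "joint_vel": joint speeds; "joint_efforts": joint torques, N m; "tool_pos": TCP position; "tool_rot": TCP orientation; "contact_force": force on the tool from outside, world axes, zero at the start; "ft_torque": the same for the moment, N m; "gripper_width": opening from 0.0 (shut) to 1.0 (fully open).
Only numpy, scipy, OpenCV 4.12 (cv2) and the standard library are available. Lean on these libraries where they do the work, as an engineer would, in place of code of your own. Each camera call takes 0.05 s, during which the arm holds its last target.

## Working session

There is one attempt and no reset: what is moved stays moved. The work goes in short steps, Python scripts to look and compute and a tool call to move; the robot and the scene stay as the last step left them, time stands still between calls to the robot, and variables do not carry over. Pictures are saved under pics/ and viewed, and the job is handed in when it is done.

Besides the shell and the picture viewer there is one more tool, called by a JSON object that holds its "fn" and its "kwargs", one argument or row to a line. step_arm: Moves the arm, as the interface text tells. Its arguments: {"type":"object","properties":{"deltas":{"type":"array"}},"required":["deltas"]}

```bash
ls; mkdir -p pics; python3 - <<'E'
from plant import manip
import cv2
for n in("scene","top"):
    f=manip.grab_frame(n); cv2.imwrite(f"pics/{n}0.png",f[:,:,::-1])
    print(n,manip.get_calibration(n))
print(manip.state())
E
```

```text
pics
scene {'fov_y': 56.49342462860115, 'cx': 317.7768797442615, 'cy': 194.87452841693636, 'R': array([[ 0.7218738 ,  0.69182672,  0.01655309],
       [ 0.48745476, -0.49135604, -0.72177357],
       [-0.49120878,  0.52909832, -0.69193128]]), 't': array([-0.39250166, -0.20010677,  1.47215887])}
top {'fov_y': 46.541162979142634, 'cx': 316.64443971862465, 'cy': 199.59419532190861, 'R': array([[ 0.02783432, -0.99951453, -0.01399816],
       [-0.99799642, -0.02699061, -0.05722456],
       [ 0.05681896,  0.01556292, -0.99826319]]), 't': array([0.00429936, 0.52501921, 1.25606494])}
{'time': 0.1, 'joint_pos': array([ 9.82006900e-01,  5.33023806e-02,  1.61416549e+00,  7.58652719e-07,
        1.47599055e+00, -1.18986305e-01]), 'joint_vel': array([ 3.99466274e-04, -1.53640435e-03, -1.15583853e-03, -4.03493874e-04,
        1.58217600e-03,  1.55861074e-05]), 'joint_efforts': array([ 4.13849757e-04, -3.94898236e+01, -3.71365786e+01, -7.28402256e-05,
        3.82025886e-03,  2.30751652e-05]), 'tool_pos': array([0.28262851, 0.55682956, 0.23817353]), 'tool_rot': array([-3.23643565e-04,  2.32747185e-01,  9.72536826e-01, -8.74947029e-04]), 'contact_force': array([ 0.72442397, -0.41474655,  0.67857594]), 'ft_torque': array([ 0.02353229, -0.00081598,  0.01290342]), 'gripper_width': 1.0016918363085645}
```

View pics/scene0.png

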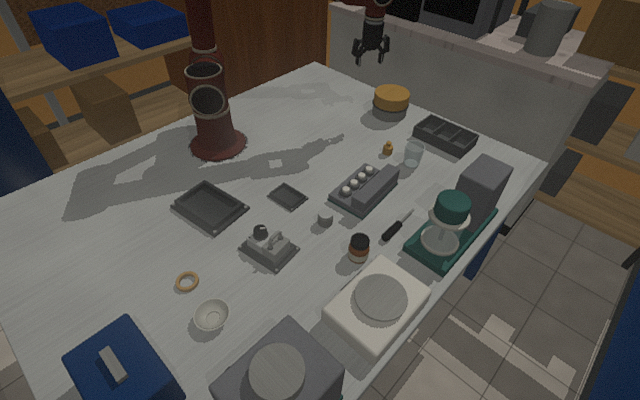

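View pics/top0.png

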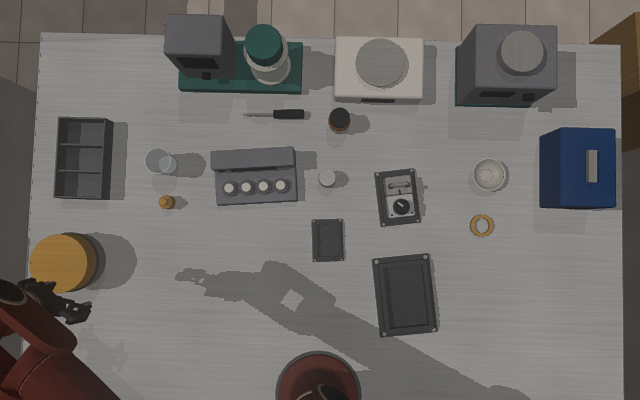

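The top view shows the console with four keys at about (229..281,187). The padlock stands in its cradle at (398,197), with empty cradles at (328,240), which is smaller, and (405,295), which is larger. Next I'll enlarge the console and padlock.

```bash
cat > h.py <<'E'
import numpy as np, cv2
from plant import manip
def ray(n,u,v):
    c=manip.get_calibration(n); f=200/np.tan(np.radians(c['fov_y']/2))
    R=c['R'];d=R.T@np.array([(u-c['cx'])/f,(v-c['cy'])/f,1]); return -R.T@c['t'],d
def onz(n,u,v,z):
    o,d=ray(n,u,v); return o+d*(z-o[2])/d[2]
def proj(n,X):
    c=manip.get_calibration(n); f=200/np.tan(np.radians(c['fov_y']/2))
    p=c['R']@np.array(X)+c['t']; return np.array([c['cx']+f*p[0]/p[2],c['cy']+f*p[1]/p[2]])
def crop(src,dst,x0,y0,w,h,k):
    i=cv2.imread(src)[y0:y0+h,x0:x0+w]; cv2.imwrite(dst,cv2.resize(i,None,fx=k,fy=k,interpolation=cv2.INTER_CUBIC))
E
python3 - <<'E'
from h import *
a=cv2.imread("pics/top0.png")
c1=cv2.resize(a[160:235,365:435],None,fx=7,fy=7,interpolation=cv2.INTER_CUBIC)
cv2.imwrite("pics/lock0.png",c1)
crop("pics/top0.png","pics/cons0.png",205,140,100,70,7)
crop("pics/scene0.png","pics/locks0.png",230,215,80,60,9)
E
```

```text
(no output)
```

View pics/lock0.png

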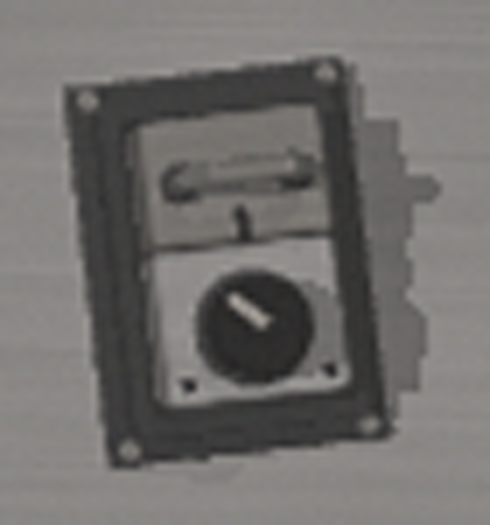

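View pics/cons0.png

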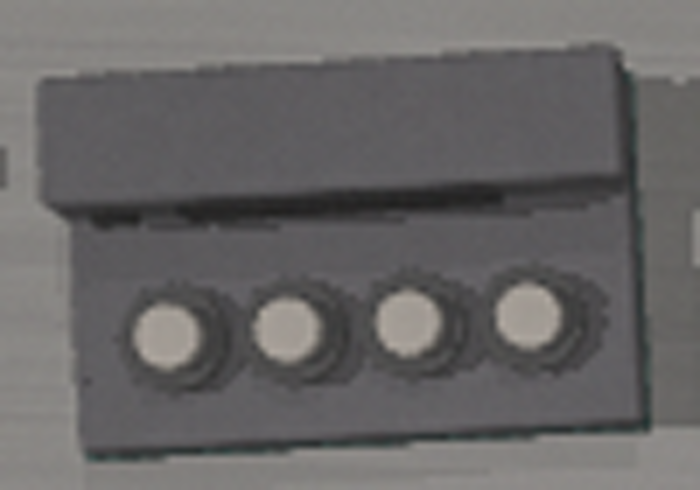

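View pics/locks0.png

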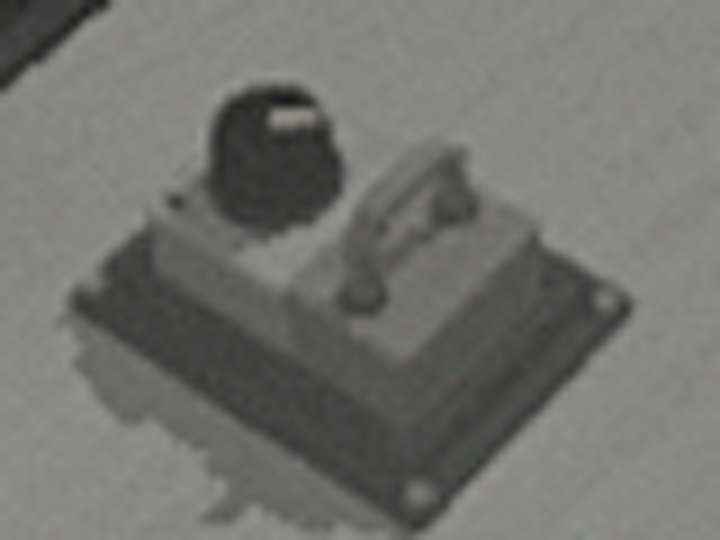

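The enlarged crops show the key tops at about (229,188), (246,187), (263,186) and (281,185), with key 1 leftmost. The dial is at about (401,206), with its ridge pointing forward-left of the mark at (399,192). The crown is at about (399,186). Now I'll measure these.

```bash
python3 - <<'E'
from h import *
a=cv2.imread("pics/top0.png"); g=cv2.cvtColor(a,cv2.COLOR_BGR2GRAY)
def blobs(m,x0,y0,x1,y1,mn=8):
    mm=np.zeros_like(m);mm[y0:y1,x0:x1]=m[y0:y1,x0:x1]
    n,l,s,c=cv2.connectedComponentsWithStats(mm)
    return [(c[i],s[i]) for i in range(1,n) if s[i,4]>=mn]
m=(g>140).astype(np.uint8)*255
K=[]
for c,s in sorted(blobs(m,218,175,292,200),key=lambda q:q[0][0]):
    p=onz("top",*c,.052); K.append(p); print("key",c,s[2:],p.round(4))
K=np.array(K); print(np.linalg.norm(np.diff(K,axis=0),axis=1))
d=K[0]-K[-1]; print("console yaw",np.degrees(np.arctan2(-d[0],d[1])))
m=(g<60).astype(np.uint8)*255
for c,s in blobs(m,391,196,414,218,30): print("dark",c,s)
# dial: enclosing circle
mm=np.zeros_like(m); mm[196:216,391:413]=m[196:216,391:413]
mm=cv2.morphologyEx(mm,cv2.MORPH_CLOSE,np.ones((5,5),np.uint8))
cs,_=cv2.findContours(mm,cv2.RETR_EXTERNAL,cv2.CHAIN_APPROX_NONE); cc=max(cs,key=cv2.contourArea)
print(cv2.fitEllipse(cc),cv2.contourArea(cc))
e=cv2.fitEllipse(cc)[0]; print("dial top-ish",onz("top",*e,.07),onz("top",*e,.062))
m=(g>105).astype(np.uint8)*255
for c,s in blobs(m,395,199,406,210,3): print("ridge",c,s,onz("top",*c,.074))
print(g[199:211,394:408])
print("crown rough",[onz("top",u,v,.086+.0) for u,v in((390,186),(399,185),(407,184.5))])
print("cradle corners",[onz("top",365+u/7,160+v/7,.014).round(4) for u,v in((65,88),(345,58),(392,432),(112,467))])
E
```

```text
key [228.28571429 187.5       ] [ 8  8 56] [0.5485 0.2544 0.052 ]
key [245.32727273 186.56363636] [ 8  8 55] [0.5522 0.209  0.052 ]
key [262.72413793 185.63793103] [ 9  9 58] [0.5559 0.1627 0.052 ]
key [279.93220339 184.52542373] [ 9  8 59] [0.5601 0.1169 0.052 ]
[0.04555903 0.04646761 0.04595366]
console yaw 4.828000641901784
dark [401.37356322 206.79885057] [394 199  16  16 174]
((401.3438415527344, 206.74746704101562), (15.064591407775879, 15.55270004272461), 71.86522674560547) 178.0
dial top-ish [ 0.50887985 -0.20334347  0.07      ] [ 0.50925152 -0.20467635  0.062     ]
ridge [395.33333333 199.33333333] [395 199   2   2   3] [ 0.52756056 -0.18675556  0.074     ]
ridge [400.  203.9] [398 202   5   5  10] [ 0.51600294 -0.1990658   0.074     ]
[[143 144 111  89  71  64  55  56  54  53  75 101 140 145]
 [144 111  72  56  51  44  44  45  44  45  46  47  64 108]
 [109  68  62  44  55  42  42  45  45  46  45  43  44  57]
 [ 74  56  43  81 144  97  46  42  44  46  43  43  46  42]
 [ 63  51  40  68 148 150 121  68  44  43  45  48  47  45]
 [ 55  43  43  44  60 131 149 149  78  45  42  44  46  46]
 [ 53  42  45  44  41  49 102 149 150  98  52  47  44  45]
 [ 50  44  45  47  45  43  45  93 123  62  46  49  45  46]
 [ 49  42  44  47  47  46  42  48  51  47  44  44  46  44]
 [ 59  43  42  48  44  46  43  45  45  43  45  46  48  45]
 [ 58  45  44  47  47  46  47  47  46  45  47  46  47  45]
 [ 63  49  42  44  46  47  47  46  47  45  45  47  47  44]]
crown rough [array([ 0.56088661, -0.17056881,  0.086     ]), array([ 0.56409015, -0.19367158,  0.086     ]), array([ 0.5659308 , -0.21421849,  0.086     ])]
cradle corners [array([ 0.6032, -0.1371,  0.014 ]), array([ 0.6178, -0.2462,  0.014 ]), array([ 0.4722, -0.2667,  0.014 ]), array([ 0.4556, -0.1584,  0.014 ])]
```

```bash
cat >> h.py <<'E'
from scipy.spatial.transform import Rotation as Ro
def cur():
    s=manip.state(); q=s['tool_rot']; return np.array(s['tool_pos']),Ro.from_quat(q[[1,2,3,0]]),s
def go(x,y,z,yaw_deg,verbose=True):
    "delta to TCP at xyz, pointing down, tool y-axis at yaw_deg in world"
    p,R,s=cur(); a=np.radians(yaw_deg); ty=np.array([np.cos(a),np.sin(a),0]); tz=np.array([0,0,-1.]); tx=np.cross(ty,tz)
    T=Ro.from_matrix(np.array([tx,ty,tz]).T)
    print("d",(R.inv().apply(np.array([x,y,z])-p)).round(4),"rv",(R.inv()*T).as_rotvec().round(4),"now",p.round(4),"t",s['time'])
E
python3 - <<'E'
from h import *
go(.5522,.209,.239,94.8); go(.5522,.209,.085,94.8)
for q in(("top",401.3,206.7),("top",400,203.9)): pass
# ridge fit
g=cv2.cvtColor(cv2.imread("pics/top0.png"),cv2.COLOR_BGR2GRAY)
P=[]
for v in range(201,209):
    for u in range(396,406):
        if g[v,u]>90: P.append((onz("top",u,v,.074)[:2],float(g[v,u])-45))
X=np.array([p for p,_ in P]);W=np.array([w for _,w in P]);c=(X*W[:,None]).sum(0)/W.sum()
w,V=np.linalg.eigh(((X-c).T*W)@(X-c)); d=V[:,1]; d=d*np.sign(d[1]); print("ridge dir",np.degrees(np.arctan2(d[1],d[0])),c)
E
```

```text
d [-0.3978 -0.1881 -0.0006] rv [-0.0017 -0.0007 -0.5536] now [0.2826 0.5568 0.2382] t 0.1
d [-0.3979 -0.1878  0.1534] rv [-0.0017 -0.0007 -0.5536] now [0.2826 0.5568 0.2382] t 0.1
ridge dir 52.79918810715648 [ 0.51578467 -0.19936492]
```

{"fn": "step_arm", "kwargs": {
  "deltas": [
    [-0.045,-0.021,0,0,0,-0.12,1],
    [-0.09,-0.042,0,0,0,-0.25,1],
    [-0.135,-0.064,0,0,0,-0.38,1],
    [-0.18,-0.085,0,0,0,-0.5,1],
    [-0.225,-0.106,0,0,0,-0.5536,1],
    [-0.27,-0.128,0,0,0,-0.5536,1],
    [-0.315,-0.149,0,0,0,-0.5536,1],
    [-0.36,-0.17,0,0,0,-0.5536,1],
    [-0.398,-0.188,0,0,0,-0.5536,1],
    [-0.398,-0.188,0.05,0,0,-0.5536,1],
    [-0.398,-0.188,0.1,0,0,-0.5536,1],
    [-0.398,-0.188,0.153,0,0,-0.5536,1],
    [-0.398,-0.188,0.153,0,0,-0.5536,1],
    [-0.398,-0.188,0.153,0,0,-0.5536,1]
  ]
}}

```text
time: 1.5
tool_pos: [0.5517, 0.2093, 0.0853]
tool_rot: [-0.002, -0.042, 0.999, -0.0]
contact_force: [-0.2, -0.2, 0.8]
gripper_width: -0.001
```

```bash
python3 - <<'E'
from h import *
go(.5522,.209,.053,94.8)
print(cur()[2]['contact_force'],cur()[2]['joint_pos'])
f=manip.grab_frame("top"); cv2.imwrite("pics/top1.png",f[:,:,::-1]);f=manip.grab_frame("scene"); cv2.imwrite("pics/scene1.png",f[:,:,::-1])
crop("pics/scene1.png","pics/c1.png",310,130,120,90,6)
E
```

```text
d [-0.0006 -0.0003  0.0323] rv [-0.0005 -0.0033  0.0001] now [0.5517 0.2093 0.0853] t 1.5
[-0.17208736 -0.21648763  0.79639464] [ 2.36476403e-01  1.16038433e-01  1.81539275e+00 -7.64897068e-06
  1.21352173e+00 -1.41821535e+00]
```

View pics/c1.png

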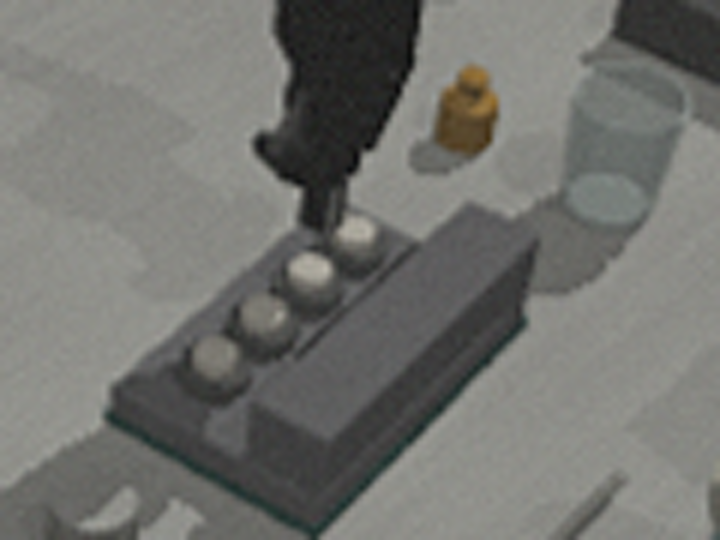

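```bash
python3 - <<'E'
from h import *
print((proj("scene",(.5517,.2093,.077))-[310,130])*6,(proj("scene",(.552,.209,.052))-[310,130])*6)
E
```

```text
[316.10706108 230.2464033 ] [311.80899258 264.47448922]
```

The fingertip projects over key 2 in both views, so I'm pressing.

{"fn": "step_arm", "kwargs": {
  "deltas": [
    [0,0,0.02,0,0,0,1],
    [0,0,0.026,0,0,0,1],
    [0,0,0.029,0,0,0,1],
    [0,0,0.032,0,0,0,1],
    [0,0,0.033,0,0,0,1],
    [0,0,0.033,0,0,0,1]
  ]
}}

```text
time: 2.2
tool_pos: [0.5537, 0.2099, 0.0547]
tool_rot: [0.001, -0.042, 0.999, 0.0]
contact_force: [-0.7, 0.8, 4.6]
gripper_width: 0.002
```

{"fn": "step_arm", "kwargs": {
  "deltas": [
    [0,0,0.002,0,0,0,1],
    [0,0,0.003,0,0,0,1],
    [0,0,0.003,0,0,0,1]
  ]
}}

```text
time: 2.5
tool_pos: [0.5538, 0.2099, 0.0538]
tool_rot: [0.001, -0.042, 0.999, 0.0]
contact_force: [-7.9, -1.8, 16.9]
gripper_width: -0.002
```

{"fn": "step_arm", "kwargs": {
  "deltas": [
    [0,0,-0.02,0,0,0,1],
    [0,0,-0.04,0,0,0,1],
    [0,0,-0.04,0,0,0,1]
  ]
}}

```text
time: 2.8
tool_pos: [0.5549, 0.2099, 0.0934]
tool_rot: [0.003, -0.042, 0.999, 0.001]
contact_force: [0.6, 0.6, -0.2]
gripper_width: 0.004
```

```bash
python3 - <<'E'
from h import *
go(.5601,.1169,.085,94.8);go(.5485,.2544,.085,94.8)
E
```

```text
d [ 0.0026 -0.0932  0.0083] rv [0.0008 0.0061 0.0001] now [0.5549 0.2099 0.0934] t 2.8
d [0.0027 0.0448 0.0084] rv [0.0008 0.0061 0.0001] now [0.5549 0.2099 0.0934] t 2.8
```

{"fn": "step_arm", "kwargs": {
  "deltas": [
    [0.0026,-0.045,0,0,0.006,0,1],
    [0.0026,-0.0932,0,0,0.006,0,1],
    [0.0026,-0.0932,0,0,0.006,0,1],
    [0.0026,-0.0932,0.02,0,0.006,0,1],
    [0.0026,-0.0932,0.03,0,0.006,0,1],
    [0.0026,-0.0932,0.036,0,0.006,0,1],
    [0.0026,-0.0932,0.041,0,0.006,0,1],
    [0.0026,-0.0932,0.043,0,0.006,0,1],
    [0.0026,-0.0932,0.044,0,0.006,0,1],
    [0.0026,-0.0932,0.044,0,0.006,0,1]
  ]
}}

```text
time: 3.8
tool_pos: [0.5572, 0.1163, 0.0533]
tool_rot: [-0.007, -0.043, 0.999, -0.001]
contact_force: [-26.3, -7.2, 45.6]
gripper_width: 0.0
```

{"fn": "step_arm", "kwargs": {
  "deltas": [
    [0,0,-0.02,0,0,0,1],
    [0,0,-0.036,0,0,0,1],
    [0,0,-0.036,0,0,0,1]
  ]
}}

```text
time: 4.1
tool_pos: [0.5599, 0.1171, 0.0848]
tool_rot: [-0.001, -0.042, 0.999, 0.0]
contact_force: [-1.0, 0.2, 0.4]
gripper_width: 0.001
```

```bash
python3 - <<'E'
from h import *
go(.5485,.2544,.085,94.8)
E
```

```text
d [-0.0002  0.1378 -0.0002] rv [ 0.0001 -0.0011  0.0007] now [0.5599 0.1171 0.0848] t 4.1
```

{"fn": "step_arm", "kwargs": {
  "deltas": [
    [0,0.045,-0.005,0,0,0,1],
    [0,0.09,-0.005,0,0,0,1],
    [0,0.1378,-0.005,0,0,0,1],
    [0,0.1378,0,0,0,0,1],
    [0,0.1378,0,0,0,0,1],
    [0,0.1378,0.02,0,0,0,1],
    [0,0.1378,0.026,0,0,0,1],
    [0,0.1378,0.03,0,0,0,1],
    [0,0.1378,0.033,0,0,0,1],
    [0,0.1378,0.034,0,0,0,1],
    [0,0.1378,0.034,0,0,0,1]
  ]
}}

```text
time: 5.2
tool_pos: [0.5461, 0.2526, 0.0536]
tool_rot: [-0.005, -0.041, 0.999, -0.001]
contact_force: [-17.6, -5.9, 31.2]
gripper_width: 0.003
```

Key 1 bottomed, with the same stop height of about 0.0536. I'm lifting and having a look at the lock before moving on.

{"fn": "step_arm", "kwargs": {
  "deltas": [
    [0,0,-0.03,0,0,0,1],
    [0,0,-0.08,0,0,0,1],
    [0,0,-0.12,0,0,0,0.5],
    [0,0,-0.12,0,0,0,-0.2]
  ]
}}

```text
time: 5.6
tool_pos: [0.5512, 0.2539, 0.1764]
tool_rot: [0.003, -0.041, 0.999, 0.001]
contact_force: [1.3, -0.2, 1.2]
gripper_width: 0.328
```

```bash
python3 - <<'E'
from h import *
f=manip.grab_frame("top"); cv2.imwrite("pics/top2.png",f[:,:,::-1])
f=manip.grab_frame("scene"); cv2.imwrite("pics/scene2.png",f[:,:,::-1])
crop("pics/scene2.png","pics/c2.png",200,130,220,140,3.6)
go(.5093,-.2055,.17,120)
print((proj("top",(.5095,-.2060,.074))),proj("scene",(.5095,-.2060,.074)),proj("scene",(.5659,-.198,.086)),proj("top",(.5659,-.198,.086)))
E
```

```text
d [ 7.620e-02 -4.537e-01 -3.000e-04] rv [ 0.0012 -0.0038 -0.4412] now [0.5479 0.2529 0.1695] t 5.7
[402.63160757 206.47235115] [259.57152717 228.55666765] [274.56431802 234.9816235 ] [400.69473216 184.34532676]
```

View pics/c2.png

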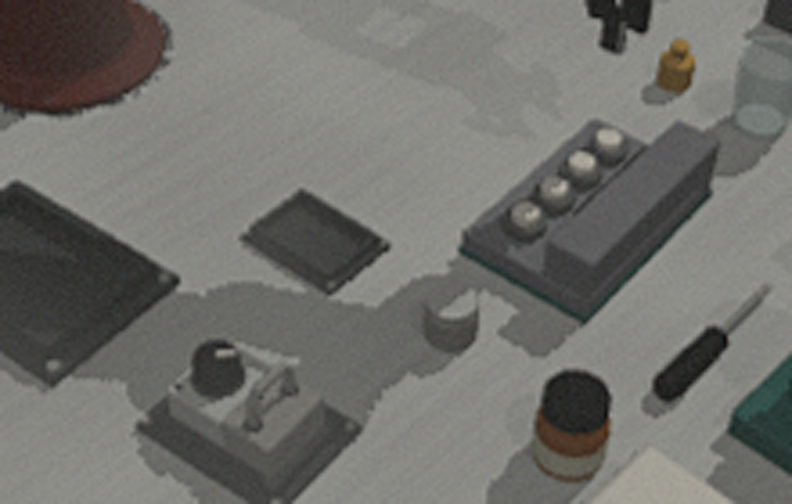

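{"fn": "step_arm", "kwargs": {
  "deltas": [
    [0.008,-0.045,0,0,0,-0.1,-0.2],
    [0.016,-0.09,0,0,0,-0.2,-0.2],
    [0.024,-0.135,0,0,0,-0.3,-0.2],
    [0.031,-0.18,0,0,0,-0.4,-0.2],
    [0.038,-0.225,0,0,0,-0.4412,-0.2],
    [0.046,-0.27,0,0,0,-0.4412,-0.2],
    [0.053,-0.315,0,0,0,-0.4412,-0.2],
    [0.061,-0.36,0,0,0,-0.4412,-0.2],
    [0.068,-0.405,0,0,0,-0.4412,-0.2],
    [0.076,-0.4535,0,0,-0.004,-0.4412,-0.2],
    [0.076,-0.4535,0,0,-0.004,-0.4412,-0.2],
    [0.076,-0.4535,0,0,-0.004,-0.4412,-0.2]
  ]
}}

```text
time: 6.9
tool_pos: [0.5076, -0.2051, 0.1662]
tool_rot: [-0.003, -0.258, 0.966, 0.002]
contact_force: [-0.3, 0.0, 0.5]
gripper_width: 0.599
```

```bash
python3 - <<'E'
from h import *
go(.5093,-.2052,.066,118)
print(cur()[2]['gripper_width'])
f=manip.grab_frame("top"); cv2.imwrite("pics/top3.png",f[:,:,::-1])
f=manip.grab_frame("scene"); cv2.imwrite("pics/scene3.png",f[:,:,::-1])
a=cv2.imread("pics/top3.png")[150:240,350:450]; b=cv2.imread("pics/scene3.png")[170:280,220:320][:90]
b=cv2.imread("pics/scene3.png")[185:275,215:315]
cv2.imwrite("pics/c3.png",cv2.resize(np.hstack([a,b]),None,fx=4,fy=4,interpolation=cv2.INTER_CUBIC))
E
```

```text
d [-0.0018 -0.0016  0.1002] rv [ 0.006  -0.0038  0.0331] now [ 0.5076 -0.2051  0.1662] t 6.9
0.59888735072996
```

View pics/c3.png

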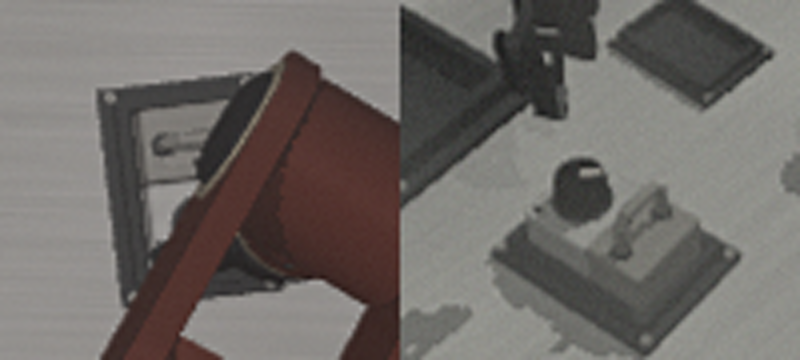

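{"fn": "step_arm", "kwargs": {
  "deltas": [
    [-0.002,-0.0016,0.03,0.006,-0.004,0.033,-0.2],
    [-0.002,-0.0016,0.06,0.006,-0.004,0.033,-0.2],
    [-0.002,-0.0016,0.085,0.006,-0.004,0.033,-0.2],
    [-0.002,-0.0016,0.098,0.006,-0.004,0.033,-0.2],
    [-0.002,-0.0016,0.104,0.006,-0.004,0.033,-0.2],
    [-0.002,-0.0016,0.104,0.006,-0.004,0.033,-0.2]
  ]
}}

```text
time: 7.6
tool_pos: [0.5116, -0.204, 0.0643]
tool_rot: [0.001, -0.244, 0.97, -0.001]
contact_force: [-0.3, -0.1, 0.5]
gripper_width: 0.599
```

```bash
python3 - <<'E'
from h import *
go(.5093,-.2052,.062,118)
f=manip.grab_frame("scene"); cv2.imwrite("pics/scene4.png",f[:,:,::-1])
crop("pics/scene4.png","pics/c4.png",215,195,100,75,7)
E
```

```text
d [0.0025 0.     0.0023] rv [-0.0034  0.002   0.0044] now [ 0.5116 -0.204   0.0643] t 7.6
```

View pics/c4.png

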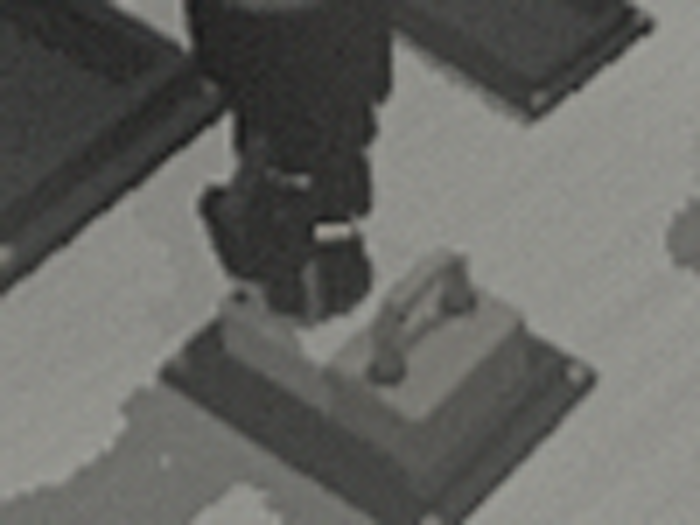

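The jaws straddle the dial, so I'm closing.

{"fn": "step_arm", "kwargs": {
  "deltas": [
    [0.002,0,0.002,0,0,0,-0.2],
    [0.002,0,0.002,0,0,0,1],
    [0.002,0,0.002,0,0,0,1],
    [0.002,0,0.002,0,0,0,1],
    [0.002,0,0.002,0,0,0,1],
    [0.002,0,0.002,0,0,0,1]
  ]
}}

```text
time: 8.25
tool_pos: [0.5106, -0.2066, 0.0642]
tool_rot: [0.002, -0.243, 0.97, -0.003]
contact_force: [-1.2, -0.4, 6.4]
gripper_width: 0.394
```

{"fn": "step_arm", "kwargs": {
  "deltas": [
    [0,0,-0.002,0,0,0.1,1],
    [0,0,-0.002,0,0,0.2,1],
    [0,0,-0.002,0,0,0.3,1],
    [0,0,-0.002,0,0,0.4,1],
    [0,0,-0.002,0,0,0.5,1],
    [0,0,-0.002,0,0,0.6,1],
    [0,0,-0.002,0,0,0.7,1],
    [0,0,-0.002,0,0,0.71,1],
    [0,0,-0.002,0,0,0.71,1],
    [0,0,-0.002,0,0,0.71,1]
  ]
}}

```text
time: 9.25
tool_pos: [0.5096, -0.2056, 0.0643]
tool_rot: [0.002, 0.108, 0.994, -0.001]
contact_force: [-0.1, -0.1, -2.0]
gripper_width: 0.393
```

```bash
python3 - <<'E'
from h import *
go(.5093,-.2052,.062,78); print(cur()[2]['ft_torque'],cur()[2]['joint_pos'])
f=manip.grab_frame("scene"); cv2.imwrite("pics/scene5.png",f[:,:,::-1])
crop("pics/scene5.png","pics/c5.png",215,195,100,75,7)
E
```

```text
d [0.0004 0.0004 0.0023] rv [-0.0014  0.0041 -0.0073] now [ 0.5096 -0.2056  0.0643] t 9.25
[-0.06891081 -0.03592709 -0.03939763] [-5.18889876e-01  4.77420268e-02  1.92770075e+00 -1.67861448e-04
  1.16185038e+00 -1.87287313e+00]
```

View pics/c5.png

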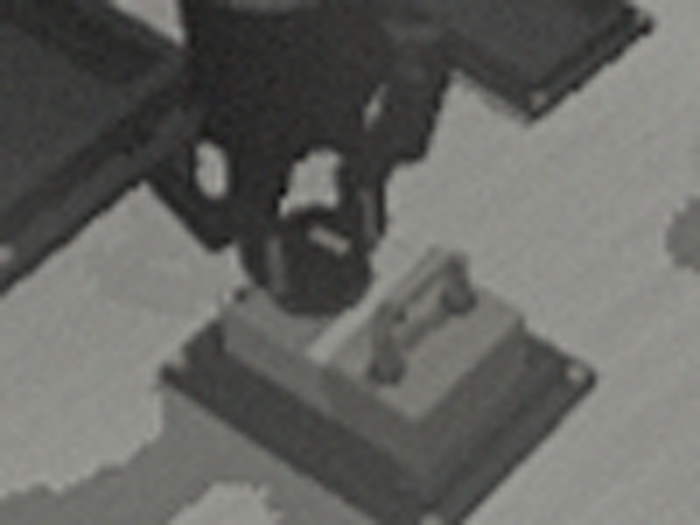

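{"fn": "step_arm", "kwargs": {
  "deltas": [
    [0,0,0,0,0,0,-0.2],
    [0,0,0,0,0,0,-0.2],
    [0,0,-0.01,0,0,0,-0.2],
    [0,0,-0.05,0,0,0,-0.2],
    [0,0,-0.1,0,0,0,-0.2],
    [0,0,-0.1,0,0,0,-0.2]
  ]
}}

```text
time: 9.9
tool_pos: [0.514, -0.2081, 0.1748]
tool_rot: [0.01, 0.109, 0.994, -0.004]
contact_force: [1.0, -0.5, 1.4]
gripper_width: 0.599
```

```bash
python3 - <<'E'
from h import *
f=manip.grab_frame("scene"); cv2.imwrite("pics/scene6.png",f[:,:,::-1])
f=manip.grab_frame("top"); cv2.imwrite("pics/top6.png",f[:,:,::-1])
crop("pics/scene6.png","pics/c6.png",230,210,75,56,10)
go(.565,-.1975,.11,8.1)
E
```

```text
d [-0.0504  0.0205  0.0584] rv [0.0031 0.0107 1.2116] now [ 0.5108 -0.2063  0.168 ] t 10.0
```

View pics/c6.png

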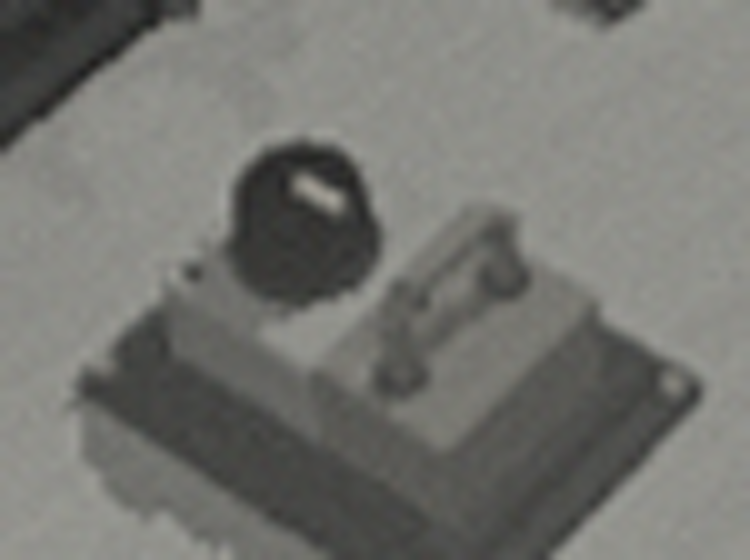

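View pics/top6.png

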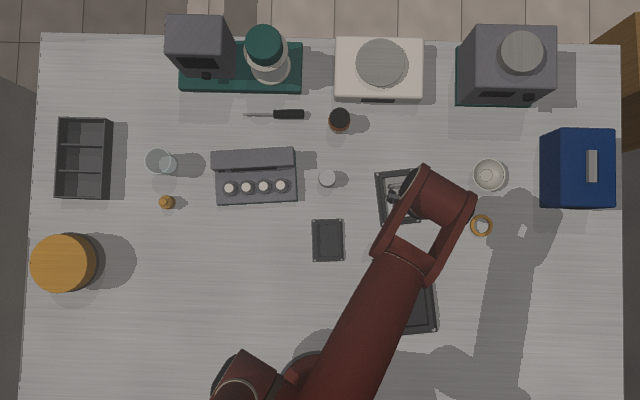

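```bash
python3 - <<'E'
from h import *
g=cv2.cvtColor(cv2.imread("pics/scene6.png"),cv2.COLOR_BGR2GRAY)
X=[];W=[]
for v in range(225,236):
    for u in range(256,267):
        if g[v,u]>85: X.append(onz("scene",u,v,.074)[:2]);W.append(float(g[v,u])-50)
X=np.array(X);W=np.array(W);print(len(X));c=(X*W[:,None]).sum(0)/W.sum()
w,V=np.linalg.eigh(((X-c).T*W)@(X-c)); d=V[:,1]*np.sign(V[0,1]); print("ridge",np.degrees(np.arctan2(d[1],d[0])),c)
print([onz("scene",230+u/10,210+v/10,.086).round(4) for u,v in((400,292),(500,215),(450,252))])
E
```

```text
21
ridge -85.81651331758725 [ 0.51424533 -0.1978855 ]
[array([ 0.5683, -0.2167,  0.086 ]), array([ 0.5672, -0.179 ,  0.086 ]), array([ 0.5673, -0.1977,  0.086 ])]
```

```bash
python3 - <<'E'
from h import *
g=cv2.cvtColor(cv2.imread("pics/scene6.png"),cv2.COLOR_BGR2GRAY)
print(g[225:235,256:268])
X=[];W=[]
for v in range(226,233):
    for u in range(258,266):
        if g[v,u]>85: X.append(onz("scene",u,v,.074)[:2]);W.append(float(g[v,u])-50)
X=np.array(X);W=np.array(W);print(len(X));c=(X*W[:,None]).sum(0)/W.sum()
w,V=np.linalg.eigh(((X-c).T*W)@(X-c)); d=V[:,1]*np.sign(V[0,1]); print("ridge",np.degrees(np.arctan2(d[1],d[0])),c)
g=cv2.cvtColor(cv2.imread("pics/scene0.png"),cv2.COLOR_BGR2GRAY)
print(g[225:232,256:268])
E
```

```text
[[ 80  59  48  44  44  44  47  60  91 140 147 145]
 [ 47  44  53  48  49  48  52  47  49  98 133 144]
 [ 46  49  47  79 101  73  49  47  49  57 130 143]
 [ 51  51  43 106 148 140  94  59  46  44  99 139]
 [ 53  53  49  81 111 146 151 141  84  48  76 137]
 [ 52  55  49  51  57  92 120 141  93  53  60 137]
 [ 54  53  58  58  54  50  64  88  71  59  47 109]
 [ 53  59  58  57  51  55  49  58  53  55  49  71]
 [ 58  52  57  57  54  54  57  53  58  55  57  63]
 [ 56  56  52  52  58  54  53  61  59  59  57  62]]
15
ridge 2.4688392988053045 [ 0.51436041 -0.20243375]
[[103  67  59  53  42  45  45  63 100 133 137 137]
 [ 46  45  46  49  45  37  38  48  56 108 135 138]
 [ 50  46  54  53 117 128 127 130 126 100 128 133]
 [ 53  53  47  67 127 130 130 116 114  82  93 131]
 [ 54  51  52  56  78  77  75  61  64  54  72 131]
 [ 57  52  48  57  50  47  49  51  54  44  66 130]
 [ 56  58  53  53  58  50  58  57  58  54  56 102]]
```

The ridge in the scene view at (259..264,228..230) measures 2.5° in world axes, against a padlock yaw of 8.1°. That puts it in the 0 notch within measurement noise, since the notches are 20° apart. Next is the shackle.

{"fn": "step_arm", "kwargs": {
  "deltas": [
    [-0.012,0.005,0,0.003,0.01,0.13,0.3],
    [-0.025,0.01,0,0.003,0.01,0.26,0.3],
    [-0.038,0.015,0,0.003,0.01,0.39,0.3],
    [-0.05,0.0205,0,0.003,0.01,0.52,0.3],
    [-0.0513,0.0205,0,0.003,0.01,0.65,0.3],
    [-0.0513,0.0205,0,0.003,0.01,0.78,0.3],
    [-0.0513,0.0205,0,0.003,0.01,0.91,0.3],
    [-0.0513,0.0205,0.01,0.003,0.01,1.04,0.3],
    [-0.0513,0.0205,0.03,0.003,0.01,1.17,0.3],
    [-0.0513,0.0205,0.05,0.003,0.01,1.212,0.3],
    [-0.0513,0.0205,0.05,0.003,0.01,1.212,0.3],
    [-0.0513,0.0205,0.05,0.003,0.01,1.212,0.3]
  ]
}}

```text
time: 11.2
tool_pos: [0.5633, -0.1963, 0.1136]
tool_rot: [-0.004, 0.655, 0.755, -0.001]
contact_force: [1.1, 0.3, -1.0]
gripper_width: 0.349
```

```bash
python3 - <<'E'
from h import *
go(.566,-.1975,.074,8.1); print(cur()[2]['gripper_width'])
f=manip.grab_frame("scene"); cv2.imwrite("pics/scene7.png",f[:,:,::-1])
crop("pics/scene7.png","pics/c7.png",230,190,80,70,8)
E
```

```text
d [-0.0018  0.0028  0.0396] rv [-0.0064 -0.0046  0.0005] now [ 0.5633 -0.1963  0.1136] t 11.2
0.34861938287375094
```

View pics/c7.png

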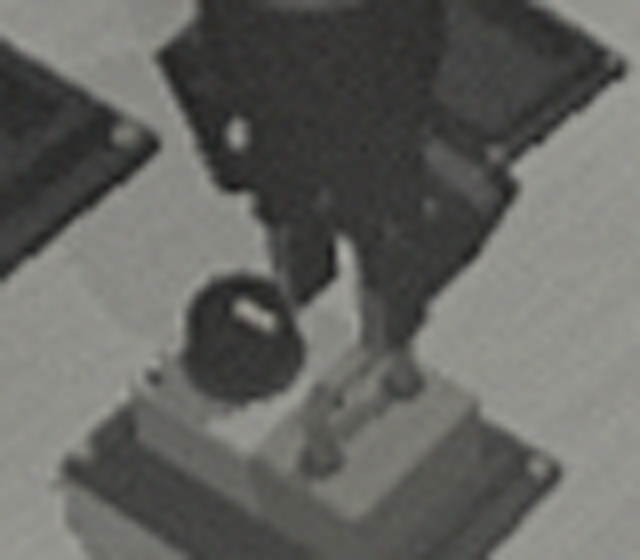

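{"fn": "step_arm", "kwargs": {
  "deltas": [
    [-0.0018,0.0028,0.005,-0.006,-0.0045,0,0.3],
    [-0.0018,0.0028,0.01,-0.006,-0.0045,0,0.3],
    [-0.0018,0.0028,0.018,-0.006,-0.0045,0,0.3],
    [-0.0018,0.0028,0.026,-0.006,-0.0045,0,0.3],
    [-0.0018,0.0028,0.034,-0.006,-0.0045,0,0.3],
    [-0.0018,0.0028,0.04,-0.006,-0.0045,0,0.3],
    [-0.0018,0.0028,0.041,-0.006,-0.0045,0,0.3]
  ]
}}

```text
time: 11.95
tool_pos: [0.5662, -0.1976, 0.0724]
tool_rot: [0.0, 0.656, 0.755, -0.0]
contact_force: [-0.2, 0.5, -0.2]
gripper_width: 0.351
```

```bash
python3 - <<'E'
from h import *
go(.566,-.1975,.074,8.1); print(cur()[2]['gripper_width'])
f=manip.grab_frame("scene"); cv2.imwrite("pics/scene8.png",f[:,:,::-1])
crop("pics/scene8.png","pics/c8.png",230,190,80,70,8)
E
```

```text
d [ 0.0002 -0.0002 -0.0016] rv [ 0.0002  0.0003 -0.0006] now [ 0.5662 -0.1976  0.0724] t 11.95
0.35140211649714664
```

View pics/c8.png

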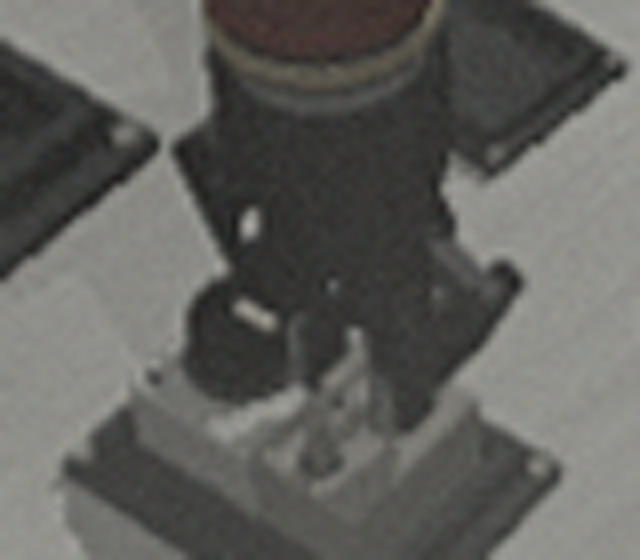

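The fingers stand either side of the crown with no contact force, so I'm closing.

{"fn": "step_arm", "kwargs": {
  "deltas": [
    [0,0,0,0,0,0,1],
    [0,0,0,0,0,0,1],
    [0,0,0,0,0,0,1],
    [0,0,0,0,0,0,1],
    [0,0,0,0,0,0,1]
  ]
}}

```text
time: 12.5
tool_pos: [0.5667, -0.1982, 0.0743]
tool_rot: [0.001, 0.656, 0.755, -0.0]
contact_force: [-5.3, -0.6, 3.5]
gripper_width: 0.077
```

{"fn": "step_arm", "kwargs": {
  "deltas": [
    [0,0,-0.003,0,0,0,1],
    [0,0,-0.006,0,0,0,1],
    [0,0,-0.009,0,0,0,1],
    [0,0,-0.012,0,0,0,1],
    [0,0,-0.015,0,0,0,1],
    [0,0,-0.018,0,0,0,1],
    [0,0,-0.018,0,0,0,1]
  ]
}}

```text
time: 13.2
tool_pos: [0.5673, -0.198, 0.0927]
tool_rot: [0.002, 0.656, 0.755, 0.0]
contact_force: [-3.2, -1.4, -0.7]
gripper_width: 0.081
```

{"fn": "step_arm", "kwargs": {
  "deltas": [
    [0,0,-0.001,0,0,0,1],
    [0,0,-0.002,0,0,0,1],
    [0,0,-0.003,0,0,0,1],
    [0,0,-0.0035,0,0,0,1],
    [0,0,-0.0035,0,0,0,1],
    [0,0,-0.0035,0,0,0,1]
  ]
}}

```text
time: 13.8
tool_pos: [0.5671, -0.1981, 0.0956]
tool_rot: [0.001, 0.656, 0.755, 0.0]
contact_force: [-1.9, -2.3, -0.6]
gripper_width: 0.078
```

```bash
python3 - <<'E'
from h import *
print(cur()[2]['contact_force'],cur()[2]['tool_pos'])
f=manip.grab_frame("scene"); cv2.imwrite("pics/scene9.png",f[:,:,::-1])
crop("pics/scene9.png","pics/c9.png",230,180,80,80,7)
E
```

```text
[-1.88114313 -2.32940202 -0.55383895] [ 0.56710015 -0.19805042  0.09560574]
```

View pics/c9.png

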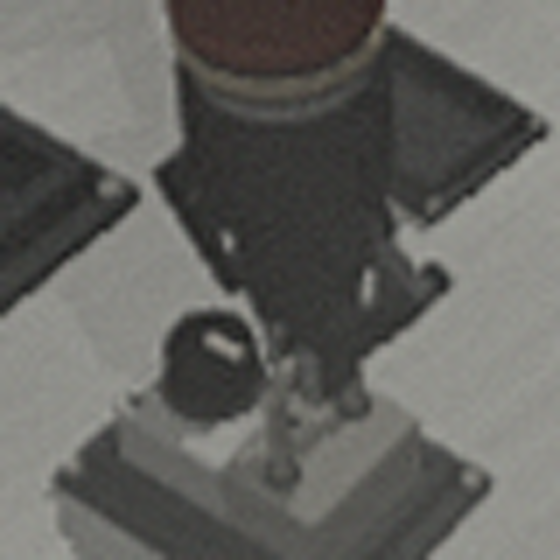

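{"fn": "step_arm", "kwargs": {
  "deltas": [
    [0,0,-0.0005,0,0,0,1],
    [0,0,-0.001,0,0,0,1],
    [0,0,-0.0015,0,0,0,1],
    [0,0,-0.0015,0,0,0,1],
    [0,0,-0.0015,0,0,0,1]
  ]
}}

```text
time: 14.35
tool_pos: [0.5668, -0.1978, 0.0965]
tool_rot: [0.001, 0.656, 0.755, 0.0]
contact_force: [-0.5, -2.3, -3.2]
gripper_width: 0.077
```

{"fn": "step_arm", "kwargs": {
  "deltas": [
    [0,0,-0.001,0,0,0,1],
    [0,0,-0.002,0,0,0,1],
    [0,0,-0.004,0,0,0,1],
    [0,0,-0.006,0,0,0,1],
    [0,0,-0.009,0,0,0,1],
    [0,0,-0.012,0,0,0,1],
    [0,0,-0.016,0,0,0,1],
    [0,0,-0.02,0,0,0,1],
    [0,0,-0.02,0,0,0,1]
  ]
}}

```text
time: 15.25
tool_pos: [0.5676, -0.1982, 0.1181]
tool_rot: [0.002, 0.656, 0.755, 0.001]
contact_force: [-0.1, -0.3, -7.8]
gripper_width: 0.073
```

```bash
python3 - <<'E'
from h import *
print(cur()[2]['contact_force'],cur()[2]['ft_torque'],cur()[2]['tool_pos'])
f=manip.grab_frame("scene"); cv2.imwrite("pics/scene10.png",f[:,:,::-1])
crop("pics/scene10.png","pics/c10.png",220,170,100,90,7)
E
```

```text
[-0.09662854 -0.27027654 -7.75457463] [-0.03748217 -0.12990198 -0.02335148] [ 0.56755498 -0.19824494  0.11810056]
```

View pics/c10.png

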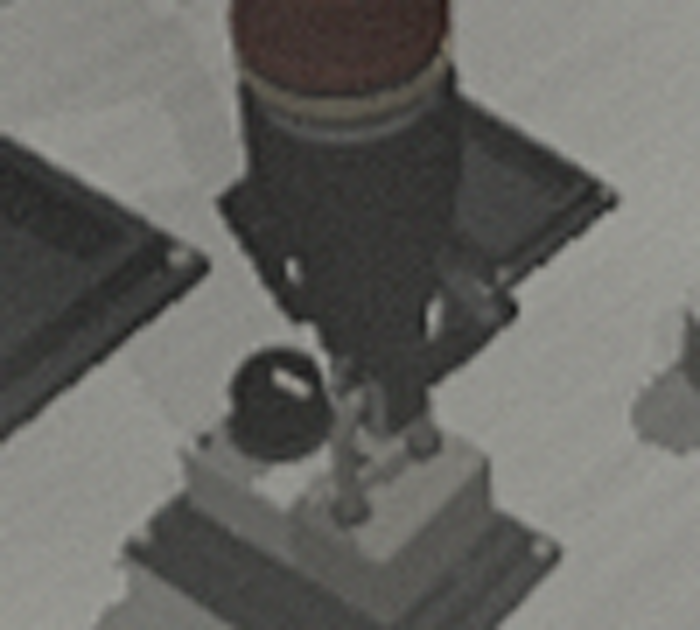

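The padlock has lifted upright and hangs at about 7.8 N. Next I'm raising it to the final height slowly.

{"fn": "step_arm", "kwargs": {
  "deltas": [
    [0,0,-0.006,0,0,0,1],
    [0,0,-0.014,0,0,0,1],
    [0,0,-0.024,0,0,0,1],
    [0,0,-0.034,0,0,0,1],
    [0,0,-0.044,0,0,0,1],
    [0,0,-0.054,0,0,0,1],
    [0,0,-0.064,0,0,0,1],
    [0,0,-0.074,0,0,0,1],
    [0,0,-0.084,0,0,0,1],
    [0,0,-0.094,0,0,0,1],
    [0,0,-0.104,0,0,0,1],
    [0,0,-0.112,0,0,0,1],
    [0,0,-0.117,0,0,0,1],
    [0,0,-0.12,0,0,0,1],
    [0,0,-0.12,0,0,0,1],
    [0,0,-0.12,0,0,0,1],
    [0,0,-0.12,0,0,0,1],
    [0,0,-0.12,0,0,0,1]
  ]
}}

```text
time: 17.1
tool_pos: [0.5664, -0.1977, 0.2363]
tool_rot: [0.001, 0.656, 0.755, 0.0]
contact_force: [0.1, 0.4, -8.2]
gripper_width: 0.081
```

```bash
python3 - <<'E'
from h import *
print(cur()[2]['contact_force'],cur()[2]['ft_torque'],cur()[2]['tool_pos'],cur()[2]['joint_vel'].round(4))
f=manip.grab_frame("scene"); cv2.imwrite("pics/scene11.png",f[:,:,::-1])
f=manip.grab_frame("top"); cv2.imwrite("pics/top11.png",f[:,:,::-1])
crop("pics/scene11.png","pics/c11.png",215,130,110,130,4.6)
E
```

```text
[ 0.06563461  0.39039095 -8.16673925] [ 0.00931545 -0.09588634  0.01044037] [ 0.56644274 -0.19770961  0.23634708] [-0.0006 -0.0013 -0.0033 -0.0012 -0.0001  0.0003]
```

View pics/c11.png

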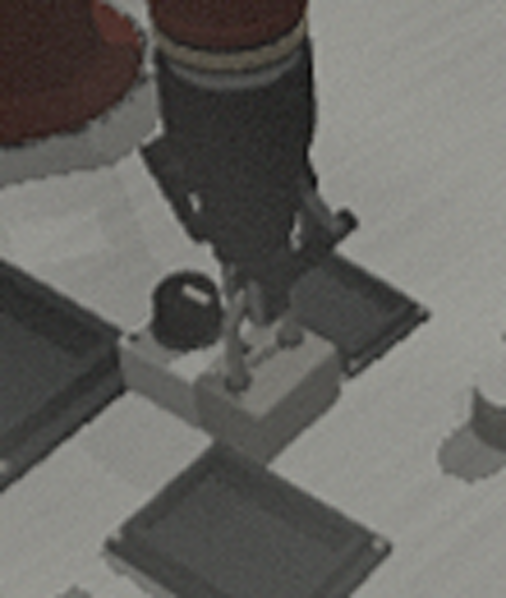

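View pics/top11.png

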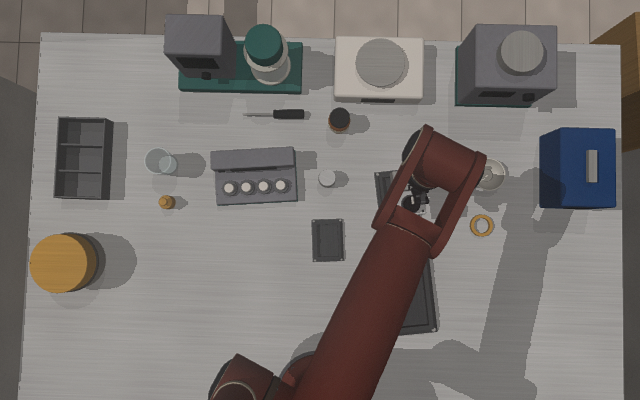

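```bash
python3 - <<'E'
from h import *
for z in(.14,.148,.156): print(z,((proj("scene",(.5966,-.229,z))-[215,130])*4.6).round(0), ((proj("scene",(.5966-.1089,-.229-.0155,z))-[215,130])*4.6).round(0),((proj("scene",(.5966-.0099,-.229+.0693,z))-[215,130])*4.6).round(0))
E
```

```text
0.14 [263. 480.] [120. 395.] [341. 407.]
0.148 [262. 471.] [118. 386.] [341. 397.]
0.156 [261. 462.] [117. 376.] [340. 388.]
```

{"fn": "step_arm", "kwargs": {
  "deltas": [
    [0,0,-0.001,0,0,0,1],
    [0,0,-0.002,0,0,0,1],
    [0,0,-0.002,0,0,0,1],
    [0,0,-0.002,0,0,0,1],
    [0,0,-0.002,0,0,0,1],
    [0,0,-0.002,0,0,0,1],
    [0,0,-0.002,0,0,0,1]
  ]
}}

```text
time: 17.9
tool_pos: [0.5666, -0.1978, 0.2389]
tool_rot: [0.001, 0.656, 0.755, 0.0]
contact_force: [-0.3, 0.9, -8.6]
gripper_width: 0.082
```

The corners seen at crop (265,468) and (122,383) match a level underside at about 0.15 m. The padlock is still, so I'm handing in.

```bash
python3 - <<'E'
from plant import manip
s=manip.state(); print(s['joint_vel'].round(4),s['gripper_width']); print(manip.job_done())
E
```

```text
[-0.0008  0.0009  0.0004  0.0013 -0.0004  0.0004] 0.08168362658623003
the job is handed in; nothing more can be done
None
```

I signed the padlock out and handed the job in at 17.9 s of the 69 s allowed. It hangs still by its open shackle over the cradle.

- **Keys:** I pressed 2, 4, then 1. Each bottomed at the same height, with the TCP at 0.053–0.054 m. I lifted clear between presses and did not touch key 3. The pushes ended at about 17, 46 and 31 N through the fingertips. I had aimed for less, particularly on key 4.
- **Dial:** I turned it clockwise by 40°, two clicks. After release the ridge measured 5.6° off the padlock's axis. That is within the accuracy of the picture and far from the next notch at 20°, and the shackle then pulled out freely.
- **Shackle:** it rose about 22 mm before the force built up at its stop, with the padlock still in the cradle.
- **Final state:** the padlock hangs at about 8 N on the gripper. Its visible lower corners match a level underside at about 0.148 m; I then raised it 2 mm, to about 0.15 m. The pictures show nothing else moved, though the arm hid part of the top view.

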